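# Rescue the toppled salt shaker from the turntable

### The job

The salt shaker has toppled over on the freely spinning turntable. Lift it off without sending the turntable whirling or tipping the jars that stand on it, turn the shaker upright (metal cap up) and set it gently down into the empty near well of the wooden stand, beside the pepper mill. Leave everything else standing where it belongs and the turntable at rest.

Things in the scene. Friction and masses are not known exactly. Their poses are not given: they have to be found in the camera images.
- salt_shaker: Glass salt shaker with grey metal cap, 0.1 kg, 90 mm high: glass 44 mm in diameter at the foot, narrowing to a cap of 34 mm. Origin at the centre of its flat foot; its z axis runs through the middle to the cap. At the start it lies on its side on the turntable, cap roughly towards the robot (within about 50 degrees) and dipping about 4 degrees.
- plinth: Low fixed round plinth, 204 mm diameter, that carries the turntable's tray; origin on the spin axis, at worktop height; z up, +x towards the half of the tray where the three jars stand at the start.
- turntable (a joint): Turn of the tray about its upright axis, rad, counter-clockwise from above; hardly any friction, no useful stop.
- tray_centre (a point): Centre of the floor of the turntable's tray, on the spin axis, 24 mm above the worktop. The tray is round, of light bamboo, 280 mm in diameter, with a lip 6 mm thick that stands 10 mm above the floor. Three jars stand on the half farther from the robot, the shaker lies on the nearer half.
- jar_red: Spice jar with green cap and red-brown label, 46 mm diameter, 106 mm high, standing on the turntable; origin at the centre of its foot, z up.
- jar_blue: Spice jar with green cap and dark blue label, 46 mm diameter, 106 mm high, standing on the turntable; origin at the centre of its foot, z up.
- jam_jar: Jam jar with white lid, 68 mm diameter, 84 mm high, standing on the turntable; origin at the centre of its foot, z up.
- stand: Fixed wooden condiment stand, block 184 mm (its x) by 90 mm (its y), top 29 mm above the worktop, with two round wells 14 mm deep: the empty one for the shaker, 54 mm wide, at x = -50 mm (the end nearer the robot), and one of 64 mm at x = +50 mm that holds the pepper mill. Origin at the centre of its underside, z up.
- salt_well (a point): Centre of the floor of the empty 54 mm well, 15 mm above the worktop, axes as the stand's.
- pepper_mill: Wooden pepper mill, 58 mm diameter, 170 mm high, standing in the far well of the stand; origin at the centre of its foot, z up.
Mind the look-alikes: they are no part of the job. What is shaped like the jar_blue but yellow is not meant.

How it is judged:
On the way, in this order (a step that is already met when the one before it is completed fails the run):
1. the shaker is lifted clear of the turntable: its foot at least 40 mm above the tray's floor, touching neither tray nor plinth (z of salt_shaker in the frame of tray_centre above 0.04 m and contact force between salt_shaker and plinth below 0.01 N), for 0.2 s.
2. the shaker is upright in the gripper above the near well of the stand, before it goes in (angle between salt_shaker's own z axis and vertical below 0.3 rad and horizontal distance between salt_shaker and salt_well below 0.02 m and z of salt_shaker in the frame of salt_well below 0.08 m and contact force between salt_shaker and the fingers above 0.5 N), for 0.1 s.
At the end, for the whole second after the job is handed in: Shaker upright (0.08 rad) and still on the floor of the near well (3 mm high, 8 mm off centre at most); the three jars upright on the turntable (foot centre within 125 mm of its axis), turntable at rest (0.15 rad/s); pepper mill upright in its well (moved under 15 mm) (horizontal distance between salt_shaker and salt_well below 0.008 m and z of salt_shaker in the frame of salt_well below 0.003 m and angle between each of salt_shaker, jar_red, jar_blue, jam_jar's own z axis and vertical below 0.08 rad and linear speed of salt_shaker below 0.02 m/s and velocity of joint turntable between -0.15 and 0.15 rad/s and horizontal distance between each of jar_red, jar_blue, jam_jar and tray_centre below 0.125 m and distance of pepper_mill from where it was at the start of the episode below 0.015 m and angle between pepper_mill's own z axis and vertical below 0.1 rad); the robot touches nothing.
It fails at once if a jar on the turntable is tipped by more than 0.35 rad (angle between any of jar_red, jar_blue, jam_jar's own z axis and vertical above 0.35 rad).
It fails at once if the pepper mill is tipped by more than 0.35 rad (angle between pepper_mill's own z axis and vertical above 0.35 rad).
It fails at once if the turntable whirls, faster than 2 rad/s (velocity of joint turntable above 2 rad/s or velocity of joint turntable below -2 rad/s).
It fails at once if the shaker is banged down on the stand, with more than 25 N (contact force between salt_shaker and stand above 25 N).
It also fails if it takes over 42 s, if anything falls off the work surface, if the arm or the gripper's body presses on something with over 40 N, if the wrist force passes 120 N, or if a joint passes its speed limit or range.

### The arm

A 6-joint arm with a two-finger parallel gripper is mounted at the origin on a cart in front of the work surface, level with it; the furniture and walls round the work are solid. World frame = base frame: x ahead of the robot, y to its left, z up, the work surface at z = 0. Lengths are in m, angles in rad, forces in N, time in s.
With the tool pointing down it reaches from about 0.375 to 0.925 m from the base axis. Payload 5.7 kg.
Tool frame: the origin (TCP) lies midway between the tips of the shut fingers; the grasp point (between the pads) lies 19 mm behind it (manip.grip_depth is the distance from the TCP to the grasp point, in m); z points along the fingers, y is the direction in which the jaws open and shut (so a half turn about z gives the same grasp; the last joint's range is limited). The gripper opens to 88 mm and grips with 3 to 60 N. Pads are 20 mm wide; open, the fingers measure 115 mm over their backs; the gripper's body (75 mm by 178 mm) begins 61 mm behind the grasp point.
Start: joints at [1.083, 0.359, 1.51, -0, 1.272, -0.115], TCP at [0.219, 0.559, 0.223] pointing down, gripper open.
Joint ranges: [-2.97, 2.97], [-1.01, 2.36], [0.21, 2.38], [-0.96, 4.11], [0.2, 2.71], [-2.98, 2.98]. Speed limits (rad/s): [2.39, 2.39, 3.14, 3.14, 3.14, 3.14].

### API

Orientations are given as a rotation vector (axis times angle).
In Python, from cell import manip gives the robot as it stands. The module is installed in compiled form; this text tells all that it offers.
- The arm moves only by the tool carry_out, never from a script. Its argument "commands" is a list that holds one entry, the list of rows, each a list of 7 numbers: the shift along the world's x, y, z in mm, then the turn, a rotation vector about the world's x, y, z in rad, then the opening, from -1 (shut) to 1 (fully open), so that 0 is half open. In form: [[[dx, dy, dz, ax, ay, az, fingers], ...]]. A call has 1 to 20 rows; each row is the pose to reach, as a shift and turn from the pose measured when the call began; what a row does not reach only later rows make up. A row lasts 1/8 s, in which the tool goes at most 62.5 mm and 10.7 degrees, less where a joint would pass 70% of its speed; a pose out of reach is approached as far as the arm can. A call with a gripper value outside its range is refused whole. The fingers move at their own pace and stop on an object; "newtons" is the grip in N (left out, the last holds). Time passes only in rows, so rows that repeat a pose let the fingers close. It gives the time, the measured TCP pose, the force and the opening at its end, in the units of the state.
- manip.get_obs(): the state, without advancing time (a new reading comes with each control period).
- manip.snapshot(name): name is "side" or "top" or "wrist"; returns the picture (420x560x3 uint8, blue, green, red); there is no depth.
- manip.get_calibration(name): a dict with "fx", "fy", "cx", "cy" (pixels), "dist" ([k1, k2, p1, p2, k3] as OpenCV has them; the pictures are not rectified), "rvec" (rotation vector, rad) and "tvec" (3), from world to camera coordinates, as OpenCV has them. Camera axes: x right, y down, z forward; pixel columns grow to the right and rows downward; lengths in m; the calibration is good to about 2 mm. A picture is of the moment at which its call begins: read the wrist's pose just before it. get_calibration takes no time and is no camera call; for the wrist camera it gives the pose at the moment of the call.
- manip.close_job(): hands the job in, once; it reports no verdict.
The state is a dict: "t": time; "q": joint angles; "qvel": joint speeds; "effort": joint torques, N m; "position": TCP position; "ee_rot": TCP orientation; "wrist_force": force on the tool from outside, world axes, zero at the start; "ft_torque": the same for the moment, N m; "width": opening from 0.0 (shut) to 1.0 (fully open).
Only numpy, scipy, OpenCV 4.12 (cv2) and the standard library are available. Lean on these libraries where they do the work, as an engineer would, in place of code of your own. Each camera call takes 0.05 s, during which the arm holds its last target.

## Working session

There is one attempt and no reset: what is moved stays moved. The work goes in short steps, Python scripts to look and compute and a tool call to move; the robot and the scene stay as the last step left them, time stands still between calls to the robot, and variables do not carry over. Pictures are saved under pics/ and viewed, and the job is handed in when it is done.

Besides the shell and the picture viewer there is one more tool, called after "Emit:" in YAML: its name, and indented under it one key for each argument. carry_out: Moves the arm, as the interface text tells. Its arguments: {"type":"object","properties":{"commands":{"type":"array","items":{"type":"array","items":{"type":"array","items":{"type":"number"}}}},"newtons":{"type":"number"}},"required":["commands"]}

```bash
mkdir -p pics
python3 - <<'E'
from cell import manip
import cv2
for n in ["side","top","wrist"]:
    c=manip.get_calibration(n); print(n,c)
    cv2.imwrite(f"pics/{n}0.png",manip.snapshot(n))
o=manip.get_obs();print(o, manip.grip_depth)
E
```

```text
side {'fx': 543.3700984284876, 'fy': 543.3700984284876, 'cx': 277.9823818856025, 'cy': 205.23054817554623, 'dist': array([0.05962392, 0.        , 0.        , 0.        , 0.        ]), 'rvec': array([ 0.39700373, -2.70955952,  1.29071733]), 'tvec': array([0.56904038, 0.2362383 , 0.9998402 ])}
top {'fx': 391.09255562228907, 'fy': 391.09255562228907, 'cx': 272.1171625330813, 'cy': 200.00446051394258, 'dist': array([-0.0234186,  0.       ,  0.       ,  0.       ,  0.       ]), 'rvec': array([ 2.12463057, -2.18209501,  0.16183601]), 'tvec': array([-0.05316145,  0.61274705,  0.81201797])}
wrist {'fx': 342.65843213927036, 'fy': 342.65843213927036, 'cx': 282.5957130396977, 'cy': 204.70606599533315, 'dist': array([-0.07905243,  0.        ,  0.        ,  0.        ,  0.        ]), 'rvec': array([-2.41945488, -1.65370354, -0.20273171]), 'tvec': array([-0.59948869, -0.02926101,  0.38990766])}
{'t': 0.15, 'q': array([ 1.08290425e+00,  3.59301143e-01,  1.51117967e+00,  1.43632200e-05,
        1.27250108e+00, -1.15089714e-01]), 'qvel': array([-0.00068044, -0.0004493 , -0.0038197 , -0.00039384,  0.0022883 ,
        0.00077107]), 'effort': array([ 4.07774378e-04, -5.15754068e+01, -2.71009308e+01,  6.73267781e-02,
        3.06993106e-02, -6.52222025e-05]), 'position': array([0.21828209, 0.55831566, 0.22202715]), 'ee_rot': array([-5.82138867e-01, -3.08675238e+00,  2.07710423e-03]), 'wrist_force': array([0.13887361, 0.01166588, 0.78239488]), 'ft_torque': array([-0.01562725,  0.01411189,  0.04647098]), 'width': 1.0001036269462915} 0.0187
```

View pics/side0.png

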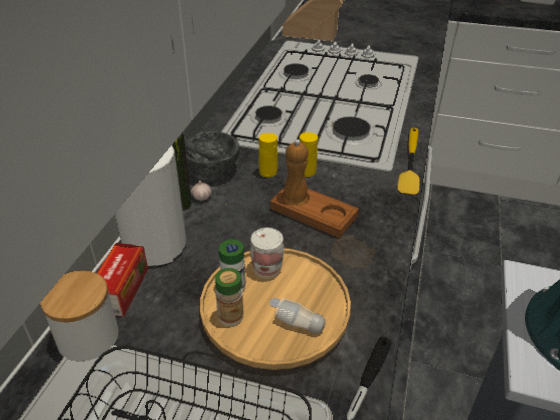

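View pics/top0.png

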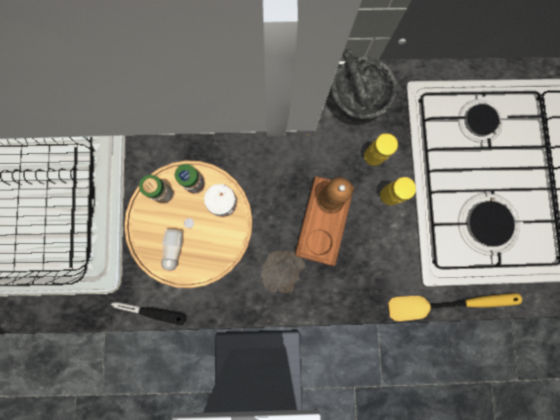

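View pics/wrist0.png

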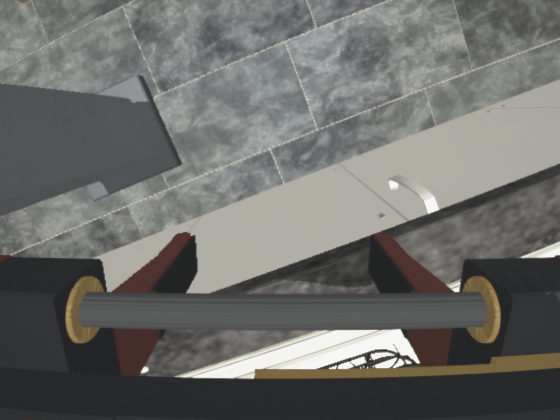

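```bash
cat > h.py <<'E'
import cv2,numpy as np
from cell import manip
def ray(n,uv,c=None):
    c=c or manip.get_calibration(n)
    K=np.array([[c['fx'],0,c['cx']],[0,c['fy'],c['cy']],[0,0,1]])
    p=cv2.undistortPoints(np.array([[uv]],float),K,c['dist'])[0,0]
    R=cv2.Rodrigues(c['rvec'])[0]
    return -R.T@c['tvec'], R.T@np.array([p[0],p[1],1])
def onz(n,uv,z,c=None):
    o,d=ray(n,uv,c); return o+d*(z-o[2])/d[2]
def proj(n,P,c=None):
    c=c or manip.get_calibration(n)
    K=np.array([[c['fx'],0,c['cx']],[0,c['fy'],c['cy']],[0,0,1]])
    return cv2.projectPoints(np.array(P,float).reshape(-1,3),c['rvec'],c['tvec'],K,c['dist'])[0][:,0]
def tri(*obs):
    A=np.zeros((3,3));b=np.zeros(3)
    for n,uv in obs:
        o,d=ray(n,uv);d/=np.linalg.norm(d);M=np.eye(3)-np.outer(d,d);A+=M;b+=M@o
    return np.linalg.solve(A,b)
def crop(img,x0,y0,x1,y1,s,name):
    cv2.imwrite(name,cv2.resize(img[y0:y1,x0:x1],None,fx=s,fy=s,interpolation=cv2.INTER_CUBIC))
E
python3 - <<'E'
from h import *
t=cv2.imread('pics/top0.png');s=cv2.imread('pics/side0.png')
crop(t,115,150,265,300,4,'pics/t0a.png')
crop(t,290,170,360,270,6,'pics/t0b.png')
crop(s,190,180,370,370,3,'pics/s0a.png')
o=manip.get_obs()
print('cams',[ray(n,(280,210))[0] for n in('top','side')])
for uv in [(189,223),(172,248),(321,242),(338,187)]: print(uv,onz('top',uv,0.024))
E
```

```text
cams [array([ 0.49198105, -0.05925258,  0.89000115]), array([0.37624454, 0.76385388, 0.80886539])]
(189, 223) [0.5671638  0.11585358 0.024     ]
(172, 248) [0.51306808 0.15314425 0.024     ]
(321, 242) [ 0.51744749 -0.17500336  0.024     ]
(338, 187) [ 0.63949766 -0.21882238  0.024     ]
```

View pics/t0a.png

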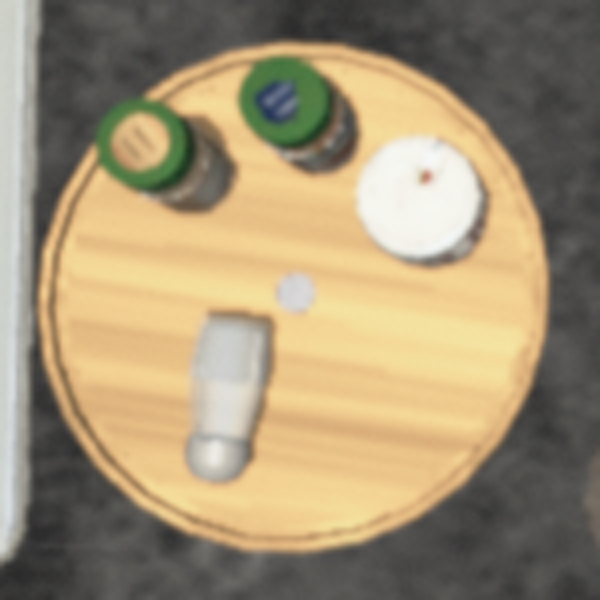

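View pics/t0b.png

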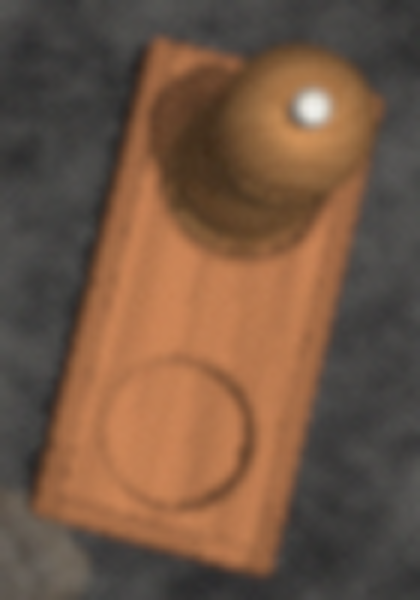

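View pics/s0a.png

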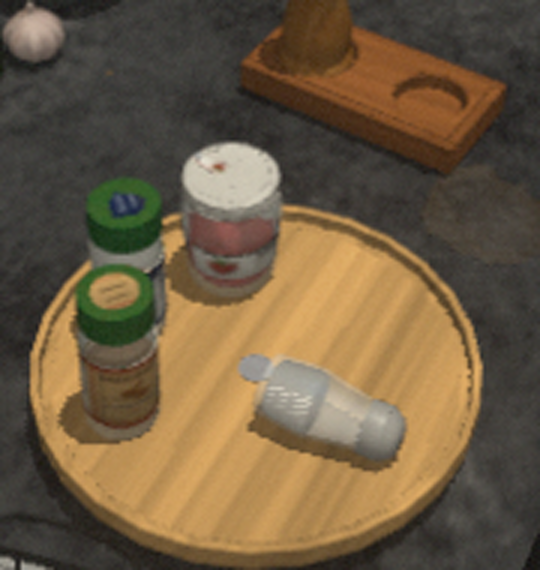

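Run:
```python
from h import *
T=lambda x,y:(115+x/4,150+y/4)
S=lambda x,y:(190+x/3,180+y/3)
W=lambda x,y:(290+x/6,170+y/6)
print('hub',onz('top',T(295,293),.024),onz('top',T(295,296),.034))
f=onz('top',T(239,317),.046);c=onz('top',T(216,481),.041)
print('foot',f,'cap',c,np.linalg.norm(f-c),np.degrees(np.arctan2(*(c-f)[1::-1])))
print('widths foot',onz('top',T(205,340),.046)-onz('top',T(272,343),.046))
print('side proj foot,cap',(proj('side',[f,c])-[190,180])*3)
# side hub
print('side hub', onz('side',S(256,367),.024))
print('well rim top',onz('top',W(178,432),.029),'side',onz('side',S(430,95),.029))
print('corners',[onz('top',W(*p),.029).round(3) for p in [(40,515),(268,572),(155,42),(382,100)]])
for n,p in [('red',(142,145)),('blue',(287,100))]: print(n,onz('top',T(*p),.13))
print('jam',onz('top',T(420,200),.108))
print('mill',onz('top',W(313,107),.185))
c=manip.get_calibration('wrist');o=manip.get_obs()
R=cv2.Rodrigues(o['ee_rot'])[0];Rc=cv2.Rodrigues(c['rvec'])[0]
print('cam in tool',R.T@(-Rc.T@c['tvec']-o['position']),'\n',R.T@Rc.T)
```

```text
hub [0.56662295 0.1164067  0.024     ] [0.56411504 0.11437524 0.034     ]
foot [0.5525492  0.14210786 0.046     ] cap [0.46551449 0.15508265 0.041     ] 0.08813845287595046 171.52101666476
widths foot [0.00254029 0.03606179 0.        ]
side proj foot,cap [[262.8100708  381.29992228]
 [399.01418462 437.24501943]]
side hub [0.56494711 0.11442312 0.024     ]
well rim top [ 0.51738134 -0.171406    0.029     ] side [ 0.51477684 -0.17214551  0.029     ]
corners [array([ 0.489, -0.12 ,  0.029]), array([ 0.466, -0.202,  0.029]), array([ 0.663, -0.169,  0.029]), array([ 0.639, -0.253,  0.029])]
red [0.63253495 0.17053833 0.13      ]
blue [0.65326697 0.09910229 0.13      ]
jam [0.60474704 0.03643052 0.108     ]
mill [ 0.61032877 -0.19673279  0.185     ]
cam in tool [ 0.06718125  0.00037448 -0.16242459] 
 [[ 9.55908698e-04 -9.69794664e-01 -2.43920882e-01]
 [ 9.99999541e-01  9.10345217e-04  2.99524687e-04]
 [-6.84252349e-05 -2.43921056e-01  9.69795088e-01]]
```

Run:
```python
from h import *
t=cv2.imread('pics/top0.png');s=cv2.imread('pics/side0.png')
a=cv2.resize(t[215:285,150:200],None,fx=8,fy=8,interpolation=cv2.INTER_CUBIC)
b=cv2.resize(s[285:345,262:337],None,fx=5.3333,fy=8*70/60*0+5.3333,interpolation=cv2.INTER_CUBIC)
b=cv2.copyMakeBorder(b,0,560-b.shape[0],0,0,cv2.BORDER_CONSTANT)
cv2.imwrite('pics/z1.png',np.hstack([a,b]))
```

```text
(no output)
```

View pics/z1.png

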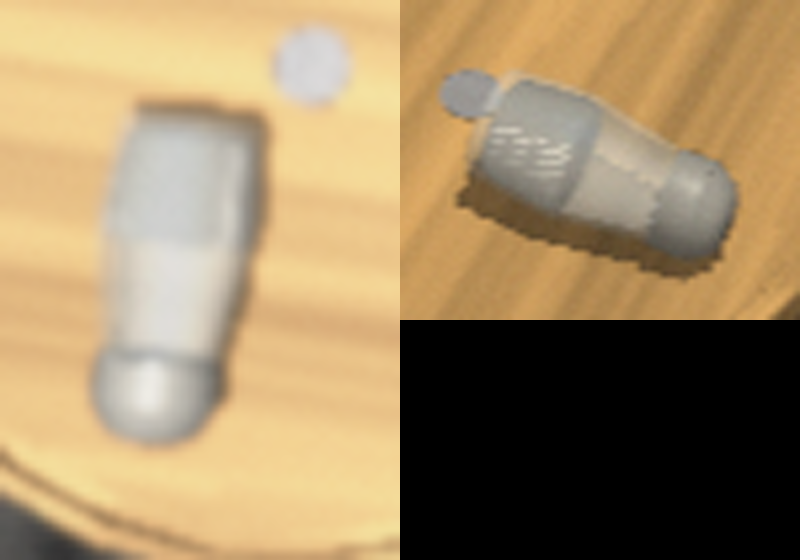

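Emit:
carry_out:
  commands:
    - [[100, -220, 60, 0, 0, -1.5, 1], [100, -220, 60, 0, 0, -1.5, 1], [100, -220, 60, 0, 0, -1.5, 1], [100, -220, 60, 0, 0, -1.5, 1], [100, -220, 60, 0, 0, -1.5, 1], [100, -220, 60, 0, 0, -1.5, 1], [100, -220, 60, 0, 0, -1.5, 1], [100, -220, 60, 0, 0, -1.5, 1]]

```text
t: 1.15
position: [0.3181, 0.338, 0.2818]
ee_rot: [-2.535, -1.853, 0.002]
wrist_force: [0.8, -0.6, -0.4]
width: 1.002
```

Run:
```python
from h import *
import json
def log():
    o=manip.get_obs();d={k:(v.tolist() if hasattr(v,'tolist') else v) for k,v in o.items()}
    open('log.jsonl','a').write(json.dumps(d)+'\n');return o
o=log();print(o['t'],o['q'].round(3),o['position'].round(4),o['ee_rot'].round(3))
```

```text
1.15 [6.660e-01 1.060e-01 1.703e+00 1.000e-03 1.335e+00 9.740e-01] [0.3181 0.338  0.2818] [-2.535e+00 -1.853e+00  2.000e-03]
```

Emit:
carry_out:
  commands:
    - [[70, -190, 20, 0, 0, -1.4, 1], [70, -190, 20, 0, 0, -1.4, 1], [70, -190, 20, 0, 0, -1.4, 1], [70, -190, 20, 0, 0, -1.4, 1], [70, -190, 20, 0, 0, -1.4, 1], [70, -190, 20, 0, 0, -1.4, 1], [70, -190, 20, 0, 0, -1.4, 1], [70, -190, 20, 0, 0, -1.4, 1], [70, -190, 20, 0, 0, -1.4, 1]]

```text
t: 2.28
position: [0.3879, 0.148, 0.3017]
ee_rot: [-3.133, 0.215, 0.001]
wrist_force: [-0.2, -0.8, 0.5]
width: 0.999
```

```bash
cat >> h.py <<'E'
import json
def log():
    o=manip.get_obs();d={k:(v.tolist() if hasattr(v,'tolist') else v) for k,v in o.items()}
    open('log.jsonl','a').write(json.dumps(d)+'\n')
    print(o['t'],o['q'].round(3),o['position'].round(4),o['ee_rot'].round(3),o['width'],o['wrist_force'].round(1));return o
E
python3 - <<'E'
from h import *
o=log()
crop(manip.snapshot('wrist'),0,0,560,420,1,'pics/w1.png')
crop(manip.snapshot('top'),0,0,560,420,1,'pics/t1.png')
print(manip.get_calibration('wrist'))
E
```

```text
2.275 [0.196 0.01  1.757 0.002 1.375 1.903] [0.3879 0.148  0.3017] [-3.133e+00  2.150e-01  1.000e-03] 0.9992985229308629 [-0.2 -0.8  0.5]
{'fx': 342.65843213927036, 'fy': 342.65843213927036, 'cx': 282.5957130396977, 'cy': 204.70606599533315, 'dist': array([-0.07905243,  0.        ,  0.        ,  0.        ,  0.        ]), 'rvec': array([-1.95244649,  2.23438426,  0.27962   ]), 'tvec': array([0.19985189, 0.30354553, 0.55501245])}
```

View pics/w1.png

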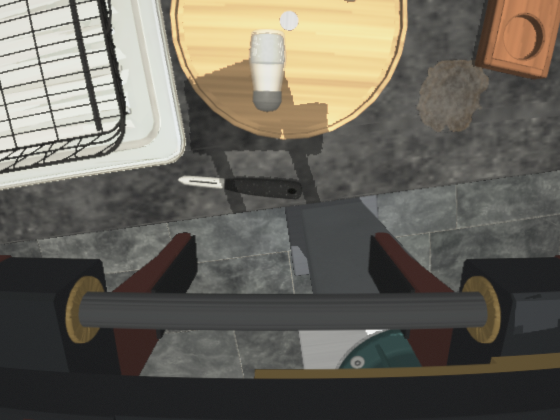

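View pics/t1.png

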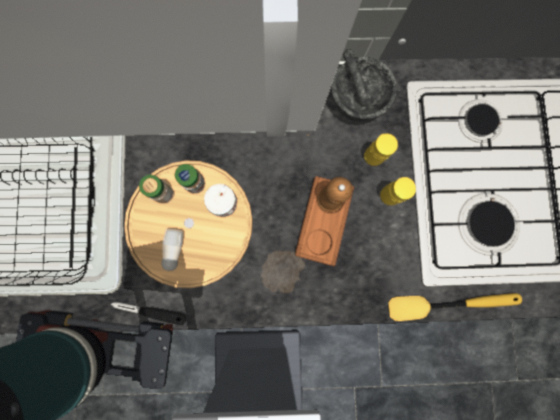

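Run:
```python
from h import *
crop(cv2.imread('pics/w1.png'),220,0,320,130,6,'pics/w1a.png')
```

```text
(no output)
```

View pics/w1a.png

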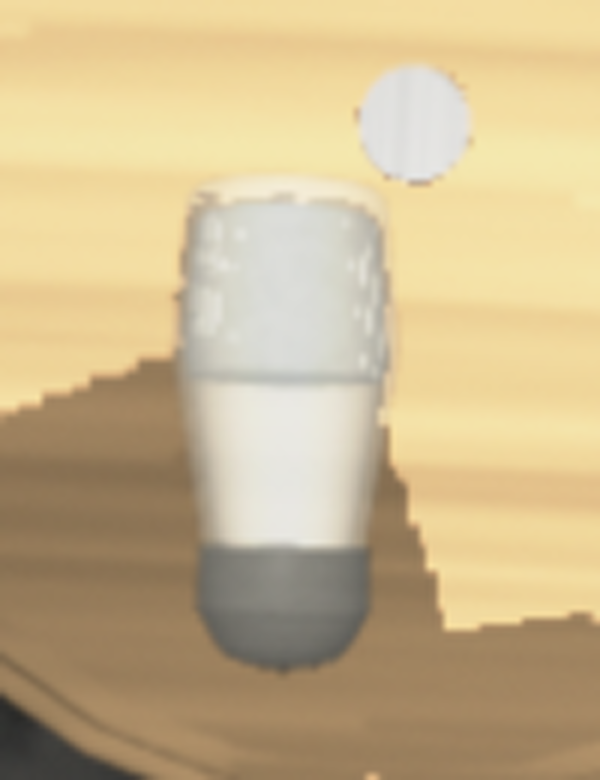

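Run:
```python
from h import *
from scipy.optimize import least_squares
c=manip.get_calibration('wrist')
W=lambda x,y:(220+x/6,y/6)
for p,z in [((285,178),.064),((285,300),.046),((284.5,600),.042),((284.5,672),.040),((414,123),.024)]:print(p,onz('wrist',W(*p),z,c))
print('w',onz('wrist',W(180,300),.046,c)-onz('wrist',W(390,300),.046,c),onz('wrist',W(198,600),.041,c)-onz('wrist',W(370,600),.041,c))
f=onz('wrist',W(285,178),.064,c);e=onz('wrist',W(284.5,672),.040,c)
print(np.linalg.norm((f-e)[:2]),np.degrees(np.arctan2(*(f-e)[1::-1])))
for x in (471,568): pass
print('well', onz('wrist',(521,37),.029,c))
# FK fit data
D=[json.loads(l) for l in open('log.jsonl')]
D.insert(0,dict(q=[1.08290425,.359301143,1.51117967,0,1.27250108,-.115089714],position=[0.21828209,0.55831566,0.22202715]))
for d in D:
    q=d['q'];p=np.array(d['position']);r=np.hypot(p[0],p[1]);a=np.arctan2(p[1],p[0])-q[0]
    print(np.round([r*np.cos(a),r*np.sin(a),p[2],q[1],q[1]+q[2],q[1]+q[2]+q[4]],4))
```

```text
(285, 178) [0.54979495 0.14362594 0.064     ]
(285, 300) [0.53220064 0.14694778 0.046     ]
(284.5, 600) [0.47705603 0.15515194 0.042     ]
(284.5, 672) [0.46331272 0.15722832 0.04      ]
(414, 123) [0.5663094  0.11718909 0.024     ]
w [0.0055343  0.03979045 0.        ] [0.0046626  0.03383747 0.        ]
0.08754541836984604 -8.938552699706124
well [ 0.516705   -0.16582736  0.029     ]
[0.5955 0.0689 0.222  0.3593 1.8705 3.143 ]
[0.459  0.0694 0.2818 0.1055 1.8082 3.1427]
[0.4093 0.0695 0.3017 0.0097 1.7669 3.1416]
```

Emit:
carry_out:
  commands:
    - [[60, 5, -50, -0.13, -0.86, 0, 1], [60, 5, -50, -0.13, -0.86, 0, 1], [60, 5, -50, -0.13, -0.86, 0, 1], [60, 5, -50, -0.13, -0.86, 0, 1], [60, 5, -50, -0.13, -0.86, 0, 1], [60, 5, -50, -0.13, -0.86, 0, 1], [60, 5, -50, -0.13, -0.86, 0, 1]]

```text
t: 3.25
position: [0.443, 0.1531, 0.2893]
ee_rot: [2.844, -0.203, 1.198]
wrist_force: [1.1, 0.3, -1.0]
width: 0.999
```

Run:
```python
from h import *
o=log()
print(cv2.Rodrigues(o['ee_rot'])[0].round(3))
from scipy.optimize import least_squares
D=[json.loads(l) for l in open('log.jsonl')]
D.insert(0,dict(q=[1.08290425,.359301143,1.51117967,0,1.27250108,-.115089714],position=[0.21828209,0.55831566,0.22202715],ee_rot=[-5.82138867e-01,-3.08675238e+00,2.07710423e-03]))
from scipy.spatial.transform import Rotation as Ro
def fk(q,k):
    a1,d1,L1,a3,L2,L3,off=k
    Ry=lambda a:Ro.from_rotvec([0,a,0]);Rz=lambda a:Ro.from_rotvec([0,0,a])
    R=Rz(q[0]);p=R.apply([a1,off,d1])
    R=R*Ry(q[1]);p=p+R.apply([0,0,L1])
    R=R*Ry(q[2]);p=p+R.apply([a3,0,L2])
    R=R*Rz(q[3])*Ry(q[4]);p=p+R.apply([0,0,L3])
    R=R*Rz(q[5]);return p,R
def res(k):
    return np.concatenate([fk(d['q'],k)[0]-d['position'] for d in D]+[(np.array(k)-[0,.2,.4,0,.4,.25,.069])*1e-3])
s=least_squares(res,[0,.2,.4,0,.4,.25,.069]);print(s.x.round(4),np.abs(s.fun[:-7]).max())
for d in D:
    R=fk(d['q'],s.x)[1]; print((R.inv()*Ro.from_rotvec(d['ee_rot'])).as_rotvec().round(3))
```

```text
3.25 [ 0.56  -0.112  2.219 -0.96   0.593  2.975] [0.443  0.1531 0.2893] [ 2.844 -0.203  1.198] 0.9987978471072696 [ 1.1  0.3 -1. ]
[[ 0.692 -0.139  0.709]
 [-0.101 -0.99  -0.096]
 [ 0.715 -0.006 -0.699]]
[-0.      0.2665  0.6111  0.1122  0.4336  0.3813  0.0689] 3.3472021700176047e-06
[-0.     0.     1.571]
[-0.     0.     1.571]
[0.    0.    1.571]
[ 0.    -0.     1.571]
```

```bash
cat >> h.py <<'E'
from scipy.optimize import least_squares
from scipy.spatial.transform import Rotation as Ro
KK=[0,.2665,.6111,.1122,.4336,.3813,.0689]
LO=np.array([-2.97,-1.01,.21,-.96,.2,-2.98]);HI=np.array([2.97,2.36,2.38,4.11,2.71,2.98])
def fk(q,k=KK):
    a1,d1,L1,a3,L2,L3,off=k
    Ry=lambda a:Ro.from_rotvec([0,a,0]);Rz=lambda a:Ro.from_rotvec([0,0,a])
    R=Rz(q[0]);p=R.apply([a1,off,d1])
    R=R*Ry(q[1]);p=p+R.apply([0,0,L1])
    R=R*Ry(q[2]);p=p+R.apply([a3,0,L2])
    R=R*Rz(q[3])*Ry(q[4]);p=p+R.apply([0,0,L3])
    R=R*Rz(q[5]+np.pi/2);return p,R
def ik(p,R,q0):
    def f(q):
        P,RR=fk(q);return np.r_[(P-p)*5,(RR.inv()*R).as_rotvec()]
    s=least_squares(f,np.clip(q0,LO+1e-3,HI-1e-3),bounds=(LO,HI),max_nfev=60)
    return s.x,np.abs(s.fun).max()
def iks(p,R,n=25,seed=0):
    rg=np.random.default_rng(seed);out=[]
    for i in range(n):
        q0=rg.uniform(LO,HI);q0[0]=rg.uniform(-1,1.2);q0[1]=rg.uniform(-.6,1);q0[2]=rg.uniform(1,2.3)
        q,e=ik(p,R,q0)
        if e<1e-4 and not any(np.abs(q-o).max()<.02 for o in out): out.append(q)
    return out
# tool pose with elevation e (deg below horizontal), azimuth az (deg), up=+1 tool x on upper side
def toolR(e,az,up):
    e=np.radians(e);a=np.radians(az)
    f=np.array([np.cos(a),np.sin(a),0]);z=np.array([0,0,1.])
    t=np.cos(e)*f-np.sin(e)*z; x=up*(np.sin(e)*f+np.cos(e)*z); y=np.cross(t,x)
    return Ro.from_matrix(np.c_[x,y,t])
E
cat > a.py <<'E'
from h import *
GD=.0187
foot=np.array([.551,.1435,.046]);ax=np.array([np.cos(np.radians(171.3)),np.sin(np.radians(171.3)),0])
for e in (40,50,60,70):
  for up in (1,-1):
    R=toolR(e,-8.7,up);g=foot+.042*ax;g[2]=.047
    p=g+R.apply([0,0,GD])
    for lift in (0,.1):
        print('pick',e,up,lift,[q.round(2).tolist() for q in iks(p+[0,0,lift],R)])
E
python3 a.py
```

```text
pick 40 1 0 []
pick 40 1 0.1 [[0.46, 0.42, 2.36, 4.02, 0.6, -1.93]]
pick 40 -1 0 []
pick 40 -1 0.1 [[0.46, 0.42, 2.36, 4.02, 0.6, 1.21]]
pick 50 1 0 [[0.38, 0.6, 2.33, 3.86, 0.52, -1.79]]
pick 50 1 0.1 []
pick 50 -1 0 [[0.38, 0.6, 2.33, 3.86, 0.52, 1.35]]
pick 50 -1 0.1 []
pick 60 1 0 []
pick 60 1 0.1 [[0.31, 0.26, 2.14, -0.72, 0.34, 2.66]]
pick 60 -1 0 []
pick 60 -1 0.1 [[0.31, 0.26, 2.14, -0.72, 0.34, -0.48]]
pick 70 1 0 [[0.25, 0.47, 2.1, -0.49, 0.28, 2.42]]
pick 70 1 0.1 [[0.25, 0.27, 2.02, -0.26, 0.55, 2.17]]
pick 70 -1 0 [[0.25, 0.47, 2.1, -0.49, 0.28, -0.72]]
pick 70 -1 0.1 [[0.25, 0.27, 2.02, -0.26, 0.55, -0.97]]
```

```bash
cat > b.py <<'E'
from h import *
GD=.0187
well=np.array([.516,-.170,.015])
for e in (65,70,75):
  for up in (1,-1):
   for phi in range(-180,180,20):
    R=toolR(90-e,phi,-up);g=well+[0,0,.045]
    p=g+R.apply([0,0,GD])
    r=[q.round(2).tolist() for q in iks(p,R,12)]
    if r: print('place',e,up,phi,r)
E
time python3 b.py
```

```text
place 65 1 -180 [[-0.28, 1.11, 1.01, -0.3, 2.12, 1.29]]
place 65 1 -160 [[-0.15, 1.07, 1.12, -0.5, 1.98, 1.13]]
place 65 1 -140 [[-0.04, 1.02, 1.29, -0.67, 1.79, 1.04]]
place 65 1 -120 [[0.07, 0.95, 1.5, -0.85, 1.56, 1.02]]
place 65 1 20 [[-1.14, 0.92, 2.29, 1.69, 1.14, 1.5]]
place 65 1 40 [[-1.11, 0.87, 2.04, 1.23, 1.2, 1.82]]
place 65 1 60 [[-1.03, 0.89, 1.78, 0.93, 1.39, 1.98]]
place 65 1 80 [[-0.92, 0.94, 1.54, 0.73, 1.61, 2.03]]
place 65 1 100 [[-0.8, 1.01, 1.32, 0.55, 1.83, 2.0]]
place 65 1 120 [[-0.67, 1.07, 1.15, 0.37, 2.01, 1.9]]
place 65 1 140 [[-0.54, 1.11, 1.02, 0.17, 2.13, 1.73]]
place 65 1 160 [[-0.41, 1.13, 0.97, -0.07, 2.17, 1.51]]
place 65 -1 -180 [[-0.28, 1.11, 1.01, -0.3, 2.12, -1.85]]
place 65 -1 -160 [[-0.15, 1.07, 1.12, -0.5, 1.98, -2.01]]
place 65 -1 -140 [[-0.04, 1.02, 1.29, -0.67, 1.79, -2.1]]
place 65 -1 -120 [[0.07, 0.95, 1.5, -0.85, 1.56, -2.12]]
place 65 -1 20 [[-1.14, 0.92, 2.29, 1.69, 1.14, -1.65]]
place 65 -1 40 [[-1.11, 0.87, 2.04, 1.23, 1.2, -1.33]]
place 65 -1 60 [[-1.03, 0.89, 1.78, 0.93, 1.39, -1.16]]
place 65 -1 80 [[-0.92, 0.94, 1.54, 0.73, 1.61
[... 2248 characters left out ...]
-0.27, 1.21, 0.92, -0.35, 2.28, -1.87]]
place 75 -1 -160 [[-0.14, 1.17, 1.04, -0.56, 2.13, -2.03]]
place 75 -1 -140 [[-0.02, 1.12, 1.22, -0.74, 1.92, -2.1]]
place 75 -1 -120 [[0.09, 1.05, 1.45, -0.92, 1.7, -2.08]]
place 75 -1 20 [[-1.2, 1.08, 2.27, 1.65, 1.32, -1.79]]
place 75 -1 40 [[-1.16, 1.0, 2.01, 1.25, 1.35, -1.44]]
place 75 -1 60 [[-1.07, 1.0, 1.74, 0.98, 1.53, -1.23]]
place 75 -1 80 [[-0.95, 1.04, 1.49, 0.78, 1.74, -1.14]]
place 75 -1 100 [[-0.82, 1.1, 1.26, 0.61, 1.96, -1.14]]
place 75 -1 120 [[-0.68, 1.16, 1.07, 0.43, 2.16, -1.23]]
place 75 -1 140 [[-0.55, 1.21, 0.93, 0.2, 2.3, -1.4]]
place 75 -1 160 [[-0.41, 1.23, 0.88, -0.08, 2.34, -1.64]]
real	1m9.033s
user	1m9.423s
sys	0m0.152s
```

```bash
cat > c.py <<'E'
from h import *
GD=.0187
az=-8.7
f=np.array([np.cos(np.radians(az)),np.sin(np.radians(az)),0])
foot=np.array([.551,.1435,.0])
g=foot-.042*f;g[2]=.049
o=manip.get_obs();q=np.array(o['q'])
Rp=toolR(70,az,-1);t=Rp.apply([0,0,1]);p=g+GD*t
pre=p-.10*t
mid=Rp*Ro.from_rotvec([0,0,np.pi/2])
def show(n,P,R,q,P0,R0):
    q2,e=ik(P,R,q);print(n,((P-P0)*1000).round(1),(R*R0.inv()).as_rotvec().round(3),q2.round(2),round(e,5));return q2
P0=o['position'];R0=Ro.from_rotvec(o['ee_rot'])
q=show('mid',pre+[0,0,.03],mid,q,P0,R0)
q=show('pre',pre,Rp,q,pre+[0,0,.03],mid)
q=show('pick',p,Rp,q,pre,Rp)
q=show('lift',p+[0,0,.1],Rp,q,p,Rp)
well=np.array([.516,-.170,.015])
Rl=toolR(20,40,1);pl=well+[0,0,.042]+Rl.apply([0,0,GD])
pl[2]+=.10
R1=Rp;P1=p+[0,0,.1]
d=(Rl*R1.inv()).as_rotvec();print('rot',d.round(3),np.linalg.norm(d))
for s in np.linspace(.1,1,10):
    q=show('s%.1f'%s,P1+s*(pl-P1),Ro.from_rotvec(s*d)*R1,q,P1,R1)
q=show('down',pl-[0,0,.1],Rl,q,pl,Rl)
E
python3 c.py
```

```text
mid [  39.     1.  -133.9] [-0.801  0.468  1.32 ] [ 0.28  0.18  2.04 -0.25  0.61  0.62] 0.0
pre [  0.   0. -30.] [-0.531  0.081  1.476] [ 0.28  0.24  2.08 -0.29  0.52 -0.91] 0.0
pick [ 33.8  -5.2 -94. ] [0. 0. 0.] [ 0.25  0.46  2.1  -0.48  0.29 -0.73] 0.0
lift [  0.   0. 100.] [0. 0. 0.] [ 0.25  0.26  2.01 -0.25  0.56 -0.98] 0.0
rot [ 1.815  0.508 -1.717] 2.5499055063875864
s0.1 [  1.4 -30.8   1.9] [ 0.182  0.051 -0.172] [ 0.06  0.24  2.02  0.09  0.58 -1.23] 0.0
s0.2 [  2.7 -61.5   3.8] [ 0.363  0.102 -0.343] [-0.13  0.25  2.02  0.37  0.67 -1.42] 0.0
s0.3 [  4.1 -92.3   5.8] [ 0.545  0.153 -0.515] [-0.31  0.28  2.01  0.58  0.78 -1.53] 0.0
s0.4 [   5.5 -123.     7.7] [ 0.726  0.203 -0.687] [-0.48  0.32  2.01  0.72  0.89 -1.57] 0.0
s0.5 [   6.8 -153.8    9.6] [ 0.908  0.254 -0.859] [-0.63  0.38  2.    0.82  1.01 -1.56] 0.0
s0.6 [   8.2 -184.6   11.5] [ 1.089  0.305 -1.03 ] [-0.76  0.45  2.    0.9   1.1  -1.53] 0.0
s0.7 [   9.6 -215.3   13.4] [ 1.271  0.356 -1.202] [-0.88  0.53  2.    0.97  1.19 -1.47] 0.0
s0.8 [  10.9 -246.1   15.3] [ 1.452  0.407 -1.374] [-0.98  0.6   2.    1.04  1.25 -1.39] 0.0
s0.9 [  12.3 -276.8   17.3] [ 1.634  0.458 -1.546] [-1.06  0.66  2.02  1.12  1.31 -1.3 ] 0.0
s1.0 [  13.7 -307.6   19.2] [ 1.815  0.508 -1.717] [-1.14  0.72  2.04  1.2   1.34 -1.2 ] 0.0
down [   0.    0. -100.] [0. 0. 0.] [-1.14  0.94  2.02  1.25  1.27 -1.39] 0.0
```

Emit:
carry_out:
  commands:
    - [[39, 1, -100, -0.801, 0.468, 1.32, 1], [39, 1, -100, -0.801, 0.468, 1.32, 1], [39, 1, -100, -0.801, 0.468, 1.32, 1], [39, 1, -100, -0.801, 0.468, 1.32, 1], [39, 1, -100, -0.801, 0.468, 1.32, 1], [39, 1, -100, -0.801, 0.468, 1.32, 1], [39, 1, -100, -0.801, 0.468, 1.32, 1], [39, 1, -100, -0.801, 0.468, 1.32, 1], [39, 1, -100, -0.801, 0.468, 1.32, 1]]

```text
t: 4.38
position: [0.4839, 0.1537, 0.19]
ee_rot: [2.326, 1.667, 0.44]
wrist_force: [0.5, 0.4, -0.3]
width: 0.999
```

```bash
python3 - <<'E'
from h import *
log()
E
sed -i "s/^q=show('mid.*$//; s/^q=show('pre'.*$/q=show('pre',pre,Rp,q,P0,R0)/" c.py; python3 c.py | head -2
```

```text
4.375 [ 0.263  0.111  2.039 -0.208  0.629  0.736] [0.4839 0.1537 0.19  ] [2.326 1.667 0.44 ] 0.9992338132429212 [ 0.5  0.4 -0.3]
pre [ -1.9   0.3 -64.6] [-0.649  0.099  1.625] [ 0.28  0.24  2.08 -0.29  0.52 -0.91] 0.0
pick [ 33.8  -5.2 -94. ] [0. 0. 0.] [ 0.25  0.46  2.1  -0.48  0.29 -0.73] 0.0
```

Emit:
carry_out:
  commands:
    - [[-2, 0, -40, -0.649, 0.099, 1.625, 1], [-2, 0, -40, -0.649, 0.099, 1.625, 1], [-2, 0, -40, -0.649, 0.099, 1.625, 1], [-2, 0, -40, -0.649, 0.099, 1.625, 1], [-2, 0, -40, -0.649, 0.099, 1.625, 1], [-2, 0, -40, -0.649, 0.099, 1.625, 1], [-2, 0, -40, -0.649, 0.099, 1.625, 1], [-2, 0, -40, -0.649, 0.099, 1.625, 1], [-2, 0, -40, -0.649, 0.099, 1.625, 1], [-2, 0, -40, -0.649, 0.099, 1.625, 1], [-2, 0, -40, -0.649, 0.099, 1.625, 1]]

```text
t: 5.75
position: [0.4835, 0.1536, 0.1503]
ee_rot: [0.215, 2.785, -0.036]
wrist_force: [0.4, -0.1, 0.4]
width: 1.0
```

```bash
python3 - <<'E'
from h import *
log()
c=manip.get_calibration('wrist')
cv2.imwrite('pics/w2.png',manip.snapshot('wrist'))
crop(cv2.imread('pics/w2.png'),200,20,360,240,2.6,'pics/w2a.png') 
json.dump({k:np.asarray(v).tolist() for k,v in c.items()},open('cw2.json','w'))
E
python3 c.py | head -2
```

```text
5.75 [ 0.279  0.195  2.046 -0.257  0.596 -0.947] [0.4835 0.1536 0.1503] [ 0.215  2.785 -0.036] 1.0001394393712697 [ 0.4 -0.1  0.4]
pre [ -1.2   0.5 -24.8] [-0.001  0.     0.003] [ 0.28  0.24  2.08 -0.29  0.52 -0.91] 0.0
pick [ 33.8  -5.2 -94. ] [0. 0. 0.] [ 0.25  0.46  2.1  -0.48  0.29 -0.73] 0.0
```

View pics/w2.png

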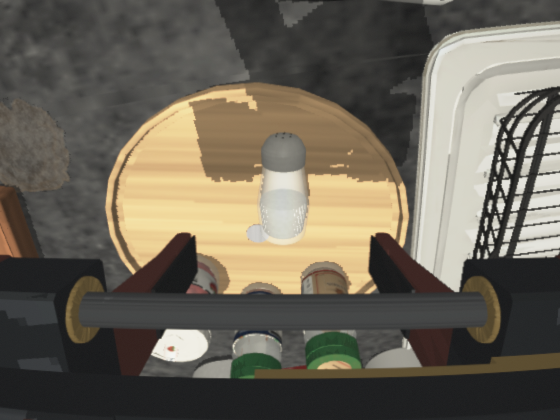

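Run:
```python
from h import *
c={k:np.array(v) if isinstance(v,list) else v for k,v in json.load(open('cw2.json')).items()}
f=np.array([np.cos(np.radians(-8.7)),np.sin(np.radians(-8.7)),0])
foot=np.array([.551,.1435,.046])
P=[foot,foot-.042*f-[0,0,.003],foot-.09*f-[0,0,.006]]
print(proj('wrist',P,c))
im=cv2.imread('pics/w2.png')
crop(im,230,120,340,255,5,'pics/w2a.png')
print((proj('wrist',P,c)-[230,120])*5)
```

```text
[[282.0647311  231.26415935]
 [281.95456285 188.31670298]
 [281.80888085 130.96022796]]
[[260.3236555  556.32079673]
 [259.77281424 341.58351492]
 [259.04440427  54.8011398 ]]
```

View pics/w2a.png

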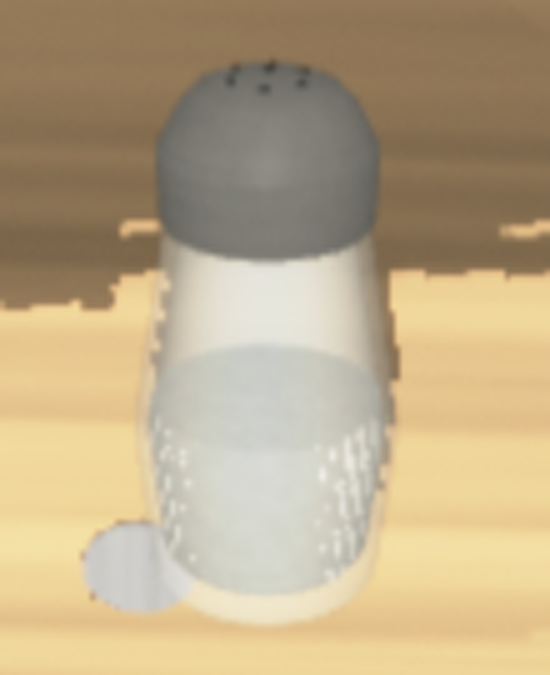

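Emit:
carry_out:
  commands:
    - [[0, 0, -25, 0, 0, 0, 1], [10, -1, -50, 0, 0, 0, 1], [20, -2, -75, 0, 0, 0, 1], [27, -3, -100, 0, 0, 0, 1], [31, -3.5, -112, 0, 0, 0, 1], [32.5, -3.7, -118.5, 0, 0, 0, 1], [32.5, -3.7, -118.5, 0, 0, 0, 1]]

```text
t: 6.68
position: [0.5158, 0.1497, 0.0318]
ee_rot: [0.217, 2.785, -0.036]
wrist_force: [-0.2, -0.3, 0.6]
width: 0.998
```

Run:
```python
from h import *
log()
crop(manip.snapshot('side'),190,180,370,370,3,'pics/s2.png')
cv2.imwrite('pics/w3.png',manip.snapshot('wrist'))
```

```text
6.675 [ 0.249  0.461  2.098 -0.483  0.291 -0.723] [0.5158 0.1497 0.0318] [ 0.217  2.785 -0.036] 0.9981602233314586 [-0.2 -0.3  0.6]
```

View pics/s2.png

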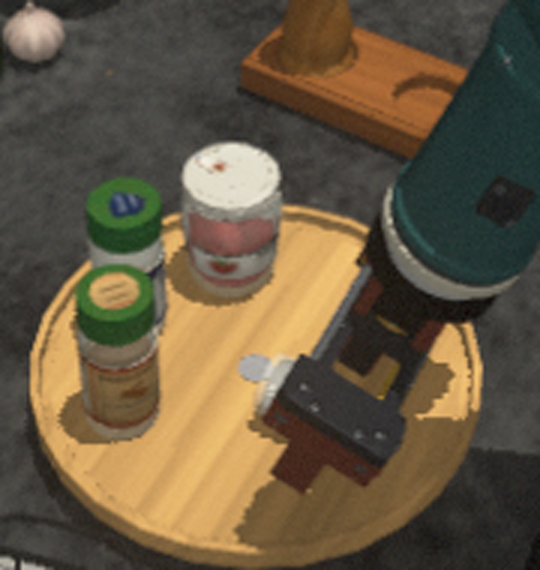

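View pics/w3.png

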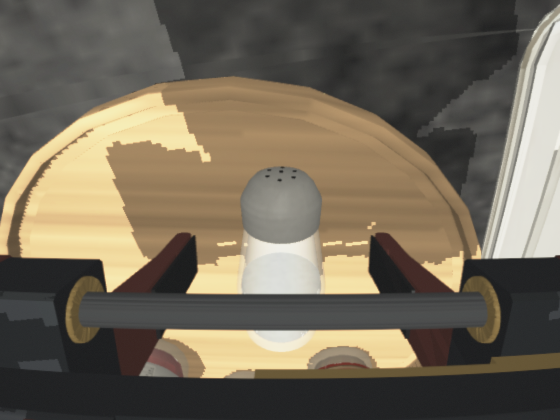

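Emit:
carry_out:
  commands:
    - [[0, 0, 0, 0, 0, 0, 0.3], [0, 0, 0, 0, 0, 0, 0.2], [0, 0, 0, 0, 0, 0, 0.1], [0, 0, 0, 0, 0, 0, 0.02], [0, 0, 0, 0, 0, 0, -0.05], [0, 0, 0, 0, 0, 0, -0.12], [0, 0, 0, 0, 0, 0, -0.2], [0, 0, 0, 0, 0, 0, -0.4], [0, 0, 0, 0, 0, 0, -0.4]]
  newtons: 10

```text
t: 7.9
position: [0.516, 0.1499, 0.0324]
ee_rot: [0.216, 2.784, -0.036]
wrist_force: [0.1, 0.3, -1.2]
width: 0.466
```

Run:
```python
from h import *
log()
cv2.imwrite('pics/w4.png',manip.snapshot('wrist'))
```

```text
7.9 [ 0.249  0.46   2.098 -0.483  0.291 -0.723] [0.516  0.1499 0.0324] [ 0.216  2.784 -0.036] 0.466033177907873 [ 0.1  0.3 -1.2]
```

View pics/w4.png

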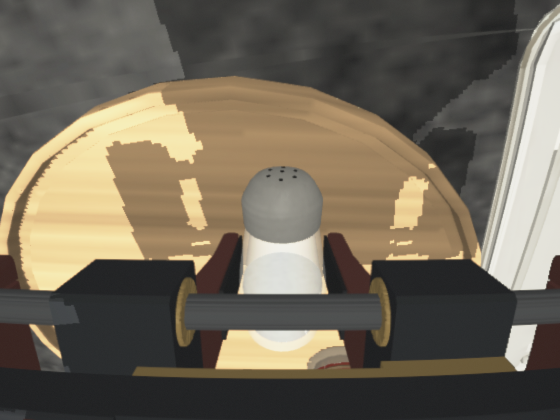

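Emit:
carry_out:
  commands:
    - [[0, 0, 0, 0, 0, 0, -0.6], [0, 0, 3, 0, 0, 0, -0.6], [0, 0, 8, 0, 0, 0, -0.6], [0, 0, 16, 0, 0, 0, -0.6], [0, 0, 30, 0, 0, 0, -0.6], [0, 0, 45, 0, 0, 0, -0.6], [0, 0, 65, 0, 0, 0, -0.6], [0, 0, 85, 0, 0, 0, -0.6], [0, 0, 100, 0, 0, 0, -0.6], [0, 0, 100, 0, 0, 0, -0.6], [0, 0, 100, 0, 0, 0, -0.6], [0, 0, 100, 0, 0, 0, -0.6]]
  newtons: 15

```text
t: 9.45
position: [0.5153, 0.1498, 0.1316]
ee_rot: [0.216, 2.785, -0.037]
wrist_force: [0.3, 0.3, -2.1]
width: 0.463
```

```bash
python3 - <<'E'
from h import *
log()
cv2.imwrite('pics/w5.png',manip.snapshot('wrist'))
crop(manip.snapshot('side'),190,130,370,370,2.5,'pics/s5.png')
E
cat > d.py <<'E'
from h import *
GD=.0187
o=manip.get_obs();q=np.array(o['q']);P0=o['position'];R0=Ro.from_rotvec(o['ee_rot'])
well=np.array([.516,-.170,.015])
Rl=toolR(16,40,1);pl=well+[0,0,.042]+Rl.apply([0,0,GD]);pl[2]+=.08
d=(Rl*R0.inv()).as_rotvec();print('shift',((pl-P0)*1000).round(1),'rot',d.round(3))
for s in np.linspace(.1,1,10):
    q,e=ik(P0+s*(pl-P0),Ro.from_rotvec(s*d)*R0,q);print(q.round(2),round(e,5))
q,e=ik(pl-[0,0,.08],Rl,q);print(q.round(2),round(e,5))
E
python3 d.py
```

```text
9.45 [ 0.249  0.263  2.013 -0.255  0.557 -0.971] [0.5153 0.1498 0.1316] [ 0.216  2.785 -0.037] 0.4630722726258582 [ 0.3  0.3 -2.1]
shift [ 1.430e+01 -3.082e+02  2.000e-01] rot [ 1.886  0.526 -1.663]
[ 0.05  0.25  2.02  0.11  0.58 -1.25] 0.0
[-0.15  0.26  2.02  0.41  0.67 -1.47] 0.0
[-0.33  0.29  2.02  0.61  0.78 -1.59] 0.0
[-0.5   0.35  2.01  0.75  0.91 -1.64] 0.0
[-0.65  0.42  2.01  0.85  1.02 -1.64] 0.0
[-0.78  0.51  2.    0.93  1.13 -1.6 ] 0.0
[-0.9   0.59  2.    1.    1.21 -1.55] 0.0
[-1.    0.67  2.    1.07  1.28 -1.47] 0.0
[-1.08  0.75  2.01  1.14  1.34 -1.39] 0.0
[-1.16  0.82  2.04  1.22  1.38 -1.29] 0.0
[-1.16  0.99  2.01  1.25  1.33 -1.43] 0.0
```

View pics/w5.png

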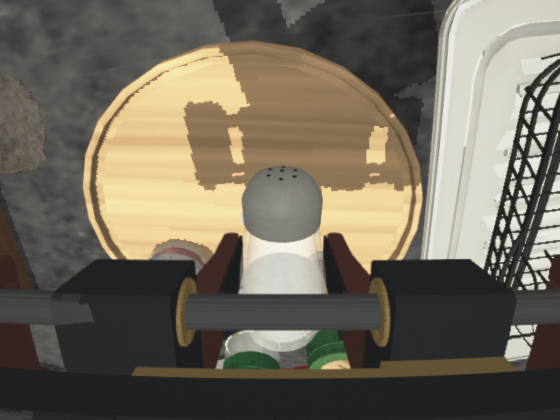

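View pics/s5.png

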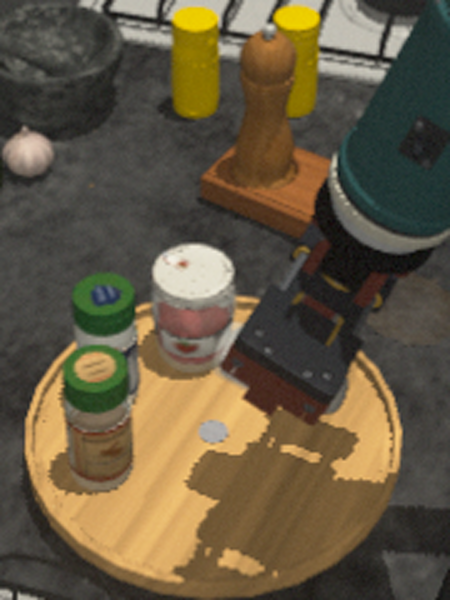

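```bash
cat >> d.py <<'E'
print('alt')
q=np.array(o['q'])
Pm=P0+[-.03,-.13,.06]
qs=[]
for s in np.linspace(.0667,1,15):
    q,e=ik(P0+s*(Pm-P0),Ro.from_rotvec(s*d)*R0,q);print(q.round(2),round(e,5));qs.append(q)
for s in np.linspace(.25,1,4):
    q,e=ik(Pm+s*(pl-Pm),Rl,q);print(q.round(2),round(e,5))
E
python3 d.py | sed -n '/alt/,$p'
```

```text
alt
[ 0.15  0.24  2.01 -0.02  0.58 -1.12] 0.0
[ 0.04  0.23  2.01  0.19  0.62 -1.25] 0.0
[-0.06  0.23  2.02  0.37  0.67 -1.35] 0.0
[-0.17  0.23  2.03  0.53  0.73 -1.43] 0.0
[-0.27  0.25  2.04  0.66  0.8  -1.48] 0.0
[-0.37  0.27  2.06  0.77  0.86 -1.52] 0.0
[-0.46  0.29  2.09  0.87  0.93 -1.54] 0.0
[-0.55  0.33  2.11  0.95  0.99 -1.55] 0.0
[-0.63  0.36  2.14  1.03  1.05 -1.55] 0.0
[-0.71  0.41  2.18  1.1   1.1  -1.55] 0.0
[-0.79  0.46  2.22  1.16  1.15 -1.55] 0.0
[-0.86  0.51  2.26  1.22  1.19 -1.54] 0.0
[-0.92  0.57  2.31  1.28  1.23 -1.54] 0.0
[-0.99  0.63  2.37  1.34  1.26 -1.55] 0.0
[-1.03  0.69  2.38  1.35  1.3  -1.48] 0.03726
[-1.08  0.73  2.33  1.34  1.31 -1.48] 0.0
[-1.11  0.75  2.23  1.29  1.33 -1.42] 0.0
[-1.14  0.78  2.14  1.25  1.36 -1.35] 0.0
[-1.16  0.82  2.04  1.22  1.38 -1.29] 0.0
```

Emit:
carry_out:
  commands:
    - [[0, -5, 20, 0.135, 0.038, -0.119, -0.6], [0, -15, 40, 0.269, 0.075, -0.238, -0.6], [0, -25, 60, 0.404, 0.113, -0.356, -0.6], [0, -35, 60, 0.539, 0.15, -0.475, -0.6], [0, -45, 60, 0.674, 0.188, -0.594, -0.6], [0, -55, 60, 0.808, 0.225, -0.713, -0.6], [0, -65, 60, 0.943, 0.263, -0.832, -0.6], [0, -75, 60, 1.078, 0.301, -0.95, -0.6], [0, -90, 60, 1.212, 0.338, -1.069, -0.6], [0, -105, 60, 1.347, 0.376, -1.188, -0.6], [0, -120, 60, 1.482, 0.413, -1.307, -0.6], [0, -135, 60, 1.617, 0.451, -1.425, -0.6], [5, -150, 60, 1.751, 0.488, -1.544, -0.6], [5, -180, 60, 1.886, 0.526, -1.663, -0.6], [8, -210, 60, 1.886, 0.526, -1.663, -0.6], [10, -240, 50, 1.886, 0.526, -1.663, -0.6], [12, -270, 40, 1.886, 0.526, -1.663, -0.6], [14, -295, 30, 1.886, 0.526, -1.663, -0.6], [14, -308, 20, 1.886, 0.526, -1.663, -0.6], [14, -308, 20, 1.886, 0.526, -1.663, -0.6]]

```text
t: 12.05
position: [0.5294, -0.1589, 0.1506]
ee_rot: [-2.093, -0.76, -1.575]
wrist_force: [0.4, 0.5, -1.5]
width: 0.46
```

```bash
python3 - <<'E'
from h import *
log()
c=manip.get_calibration('wrist');json.dump({k:np.asarray(v).tolist() for k,v in c.items()},open('cw6.json','w'))
cv2.imwrite('pics/w6.png',manip.snapshot('wrist'))
cv2.imwrite('pics/s6f.png',manip.snapshot('side'));cv2.imwrite('pics/t6f.png',manip.snapshot('top'))
crop(cv2.imread('pics/s6f.png'),200,90,420,270,3.5,'pics/s6.png')
crop(cv2.imread('pics/t6f.png'),250,140,400,290,4,'pics/t6.png')
E
python3 d.py | head -1
```

```text
12.05 [-1.157  0.776  2.039  1.215  1.394 -1.252] [ 0.5294 -0.1589  0.1506] [-2.093 -0.76  -1.575] 0.46030702642910826 [ 0.4  0.5 -1.5]
shift [  0.7  -1.6 -20. ] rot [-0.001 -0.001 -0.001]
```

View pics/w6.png

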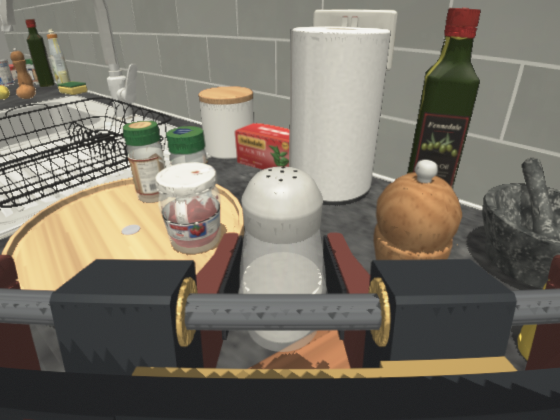

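View pics/s6.png

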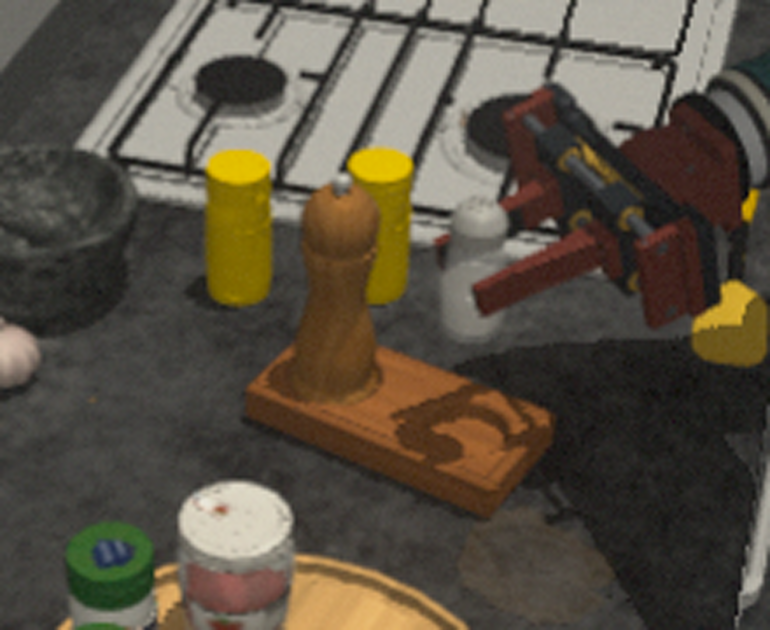

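View pics/t6.png

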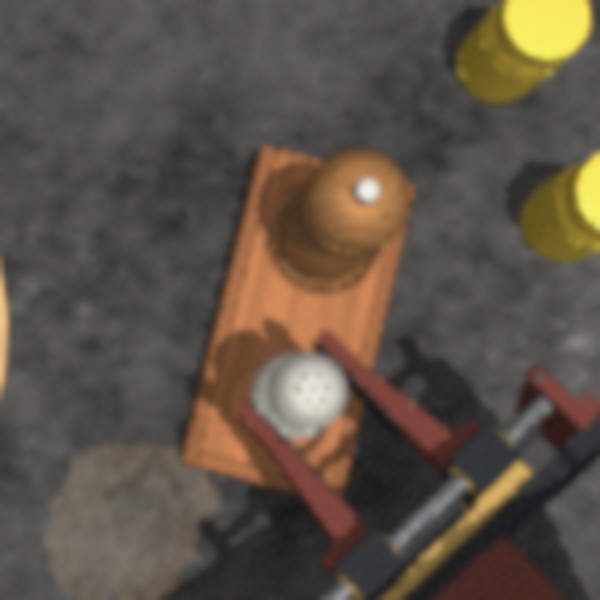

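Run:
```python
from h import *
print('cap centre at z.195/.204',onz('top',(327.5,237.5),.195),onz('top',(327.5,237.5),.204))
o=manip.get_obs();R=Ro.from_rotvec(o['ee_rot']);g=o['position']-R.apply([0,0,.0187]);print('grasp',g)
# predicted shaker model silhouettes at grasp axis
import itertools
prof=[(0,.020),(.004,.022),(.03,.021),(.06,.0165),(.062,.017),(.078,.017),(.086,.012),(.09,.004)]
def pts(b,ax):
    ax=ax/np.linalg.norm(ax);u=np.cross(ax,[0,1,0]);u/=np.linalg.norm(u);v=np.cross(ax,u)
    return [b+h*ax+r*(np.cos(t)*u+np.sin(t)*v) for h,r in prof for t in np.linspace(0,2*np.pi,40)]
b=np.array([g[0],g[1],g[2]-.042])
for n,f,(x0,y0,x1,y1) in [('side','pics/s6f.png',(305,130,365,205)),('top','pics/t6f.png',(295,215,350,265))]:
    s=8;im=cv2.imread(f)[y0:y1,x0:x1];im=cv2.resize(im,None,fx=s,fy=s,interpolation=cv2.INTER_CUBIC)
    for p in proj(n,pts(b,np.array([0,0,1.]))): cv2.circle(im,tuple(int(v) for v in ((p-[x0,y0]+.5)*s)),1,(0,0,255),-1)
    cv2.imwrite(f'pics/m6{n}.png',im)
```

```text
cap centre at z.195/.204 [ 0.52003873 -0.16404592  0.195     ] [ 0.5196754  -0.16268888  0.204     ]
grasp [ 0.51533301 -0.16843029  0.15702778]
```

View pics/m6side.png

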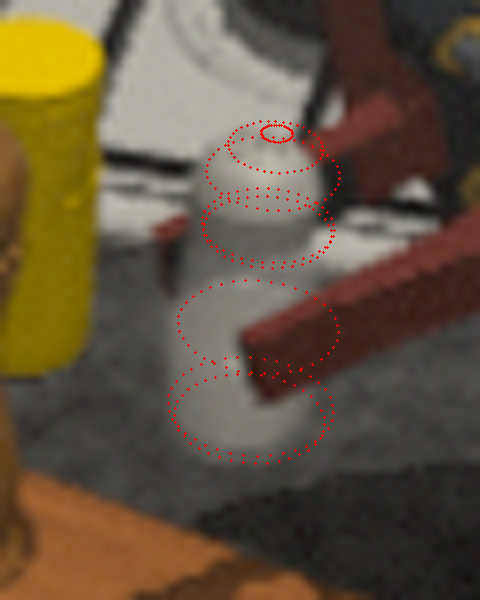

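View pics/m6top.png

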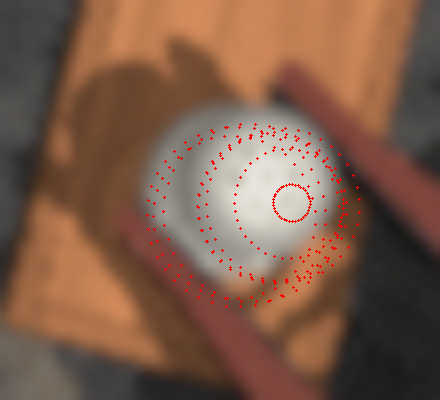

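```bash
cat > m.py <<'E'
from h import *
import sys
prof=[(0,.020),(.004,.022),(.03,.0215),(.06,.0165),(.062,.017),(.078,.017),(.086,.012),(.09,.004)]
def pts(b,ax):
    ax=ax/np.linalg.norm(ax);u=np.cross(ax,[0,1,0]);u/=np.linalg.norm(u);v=np.cross(ax,u)
    return [b+h*ax+r*(np.cos(t)*u+np.sin(t)*v) for h,r in prof for t in np.linspace(0,2*np.pi,60)]
def draw(b,ax,out,S='pics/s6f.png',T='pics/t6f.png',rs=(305,130,365,205),rt=(295,215,350,265)):
    ims=[]
    for n,f,(x0,y0,x1,y1) in [('side',S,rs),('top',T,rt)]:
        s=7;im=cv2.imread(f)[y0:y1,x0:x1];im=cv2.resize(im,None,fx=s,fy=s,interpolation=cv2.INTER_CUBIC)
        for p in proj(n,pts(b,np.array(ax))): cv2.circle(im,tuple(int(v) for v in ((p-[x0,y0]+.5)*s)),1,(0,0,255),-1)
        ims.append(im)
    h=max(i.shape[0] for i in ims)
    cv2.imwrite(out,np.hstack([cv2.copyMakeBorder(i,0,h-i.shape[0],0,0,cv2.BORDER_CONSTANT) for i in ims]))
if __name__=='__main__':
    a=list(map(float,sys.argv[1:6]));draw(np.array(a[:3]),[a[3],a[4],1],sys.argv[6])
E
python3 m.py .519 -.165 .113 0 0 pics/m7.png
```

```text
(no output)
```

View pics/m7.png

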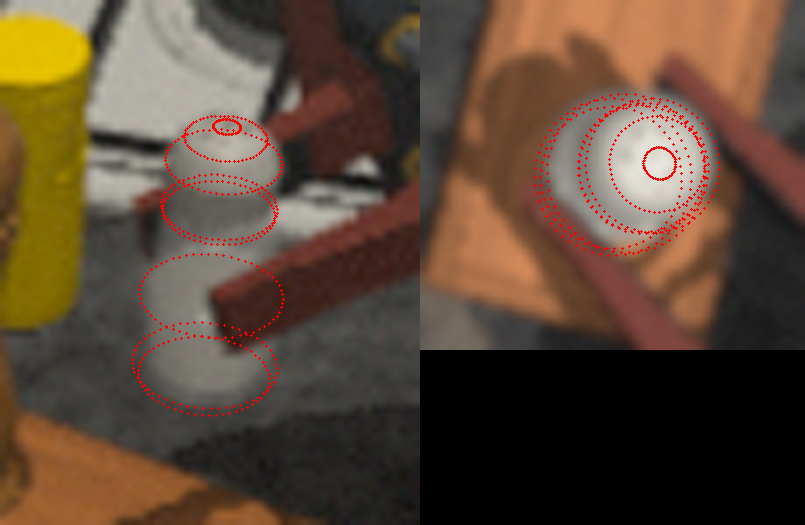

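Emit:
carry_out:
  commands:
    - [[-2, -5.5, -15, 0, 0, 0, -0.6], [-2, -5.5, -30, 0, 0, 0, -0.6], [-2, -5.5, -45, 0, 0, 0, -0.6], [-2, -5.5, -60, 0, 0, 0, -0.6], [-2, -5.5, -70, 0, 0, 0, -0.6], [-2, -5.5, -75, 0, 0, 0, -0.6], [-2, -5.5, -75, 0, 0, 0, -0.6]]

```text
t: 13.08
position: [0.5271, -0.1623, 0.0767]
ee_rot: [-2.09, -0.76, -1.575]
wrist_force: [-0.3, 0.9, -1.2]
width: 0.458
```

Run:
```python
from h import *
o=log()
cv2.imwrite('pics/w8.png',manip.snapshot('wrist'))
cv2.imwrite('pics/s8f.png',manip.snapshot('side'));cv2.imwrite('pics/t8f.png',manip.snapshot('top'))
crop(cv2.imread('pics/s8f.png'),290,150,370,240,6.5,'pics/s8.png')
crop(cv2.imread('pics/t8f.png'),290,205,350,275,8,'pics/t8.png')
from m import draw
draw(np.array([.5165,-.171,.038]),[0,0,1],'pics/m8.png','pics/s8f.png','pics/t8f.png',(300,160,365,235),(295,210,350,270))
```

```text
13.075 [-1.164  0.937  2.017  1.232  1.351 -1.384] [ 0.5271 -0.1623  0.0767] [-2.09  -0.76  -1.575] 0.45781209261632105 [-0.3  0.9 -1.2]
```

View pics/s8.png

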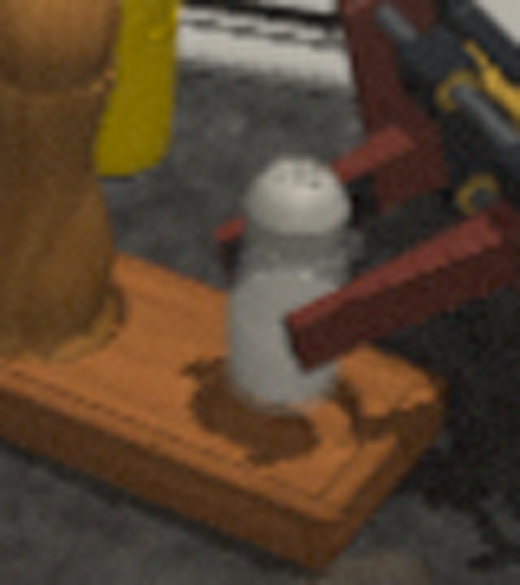

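View pics/t8.png

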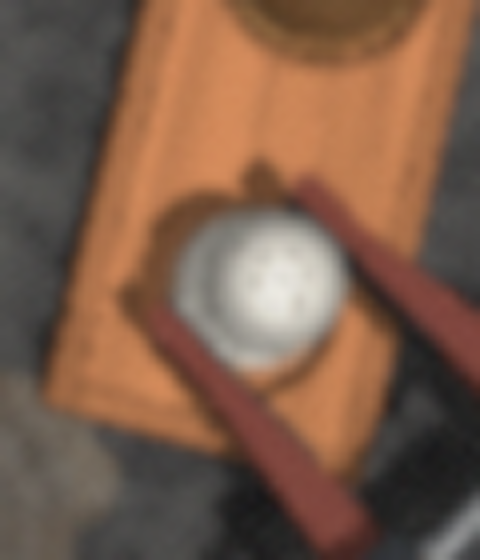

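View pics/m8.png

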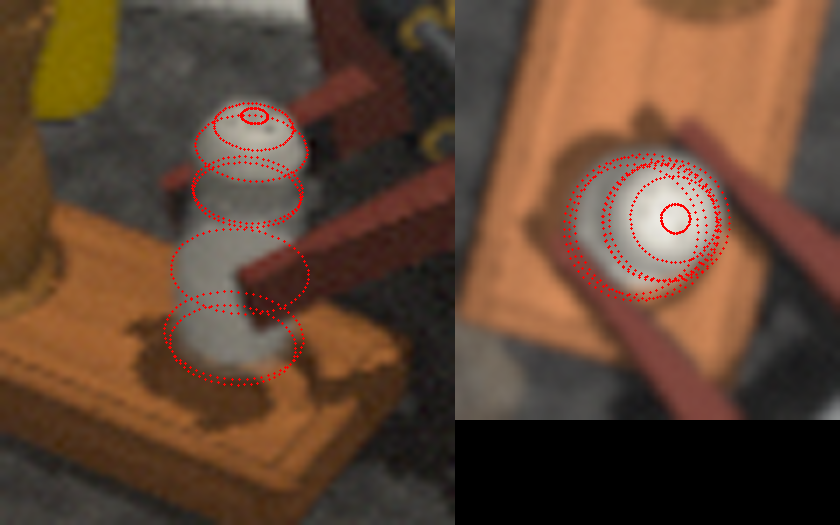

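View pics/w8.png

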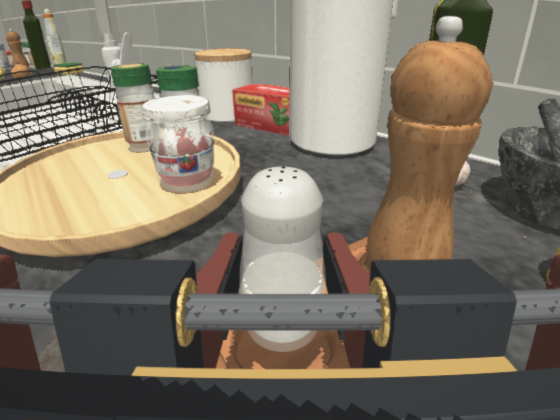

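Emit:
carry_out:
  commands:
    - [[0, -0.5, -6, 0, 0, 0, -0.6], [0, -0.5, -12, 0, 0, 0, -0.6], [0, -0.5, -16, 0, 0, 0, -0.6], [0, -0.5, -19, 0, 0, 0, -0.6], [0, -0.5, -21, 0, 0, 0, -0.6], [0, -0.5, -21, 0, 0, 0, -0.6]]

```text
t: 13.98
position: [0.5271, -0.1629, 0.0561]
ee_rot: [-2.09, -0.76, -1.575]
wrist_force: [-0.4, 0.5, -1.6]
width: 0.46
```

Run:
```python
from h import *
o=log()
cv2.imwrite('pics/s9f.png',manip.snapshot('side'));cv2.imwrite('pics/t9f.png',manip.snapshot('top'))
from m import draw
draw(np.array([.5165,-.1715,.018]),[0,0,1],'pics/m9.png','pics/s9f.png','pics/t9f.png',(300,165,365,240),(295,210,350,270))
```

```text
13.975 [-1.165  0.98   2.006  1.239  1.34  -1.417] [ 0.5271 -0.1629  0.0561] [-2.09  -0.76  -1.575] 0.4600860406843283 [-0.4  0.5 -1.6]
```

View pics/m9.png

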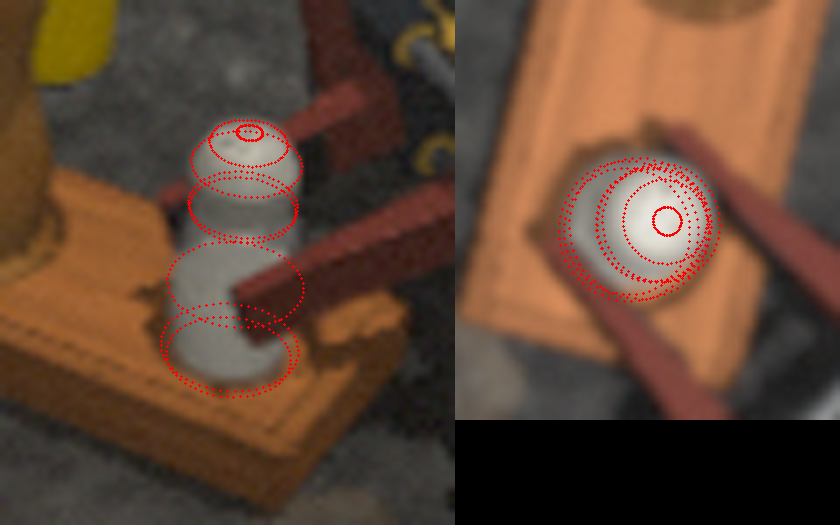

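Emit:
carry_out:
  commands:
    - [[0, 0, -1, 0, 0, 0, -0.6], [0, 0, -2, 0, 0, 0, -0.6], [0, 0, -3, 0, 0, 0, -0.6], [0, 0, -3, 0, 0, 0, -0.6]]

```text
t: 14.58
position: [0.5272, -0.1628, 0.054]
ee_rot: [-2.089, -0.76, -1.577]
wrist_force: [-0.9, -1.0, 4.3]
width: 0.457
```

Emit:
carry_out:
  commands:
    - [[0, 0, -1, 0, 0, 0, -0.6], [0, 0, -1, 0, 0, 0, -0.6], [0, 0, -1, 0, 0, 0, -0.6]]

```text
t: 14.95
position: [0.5273, -0.1627, 0.054]
ee_rot: [-2.087, -0.759, -1.579]
wrist_force: [-1.7, -2.3, 5.8]
width: 0.462
```

Emit:
carry_out:
  commands:
    - [[0, 0, -1, 0, 0, 0, -0.6], [0, 0, -1, 0, 0, 0, -0.6], [0, 0, -1, 0, 0, 0, -0.6]]

```text
t: 15.32
position: [0.5274, -0.1627, 0.0541]
ee_rot: [-2.086, -0.758, -1.581]
wrist_force: [-2.1, -1.7, 5.1]
width: 0.461
```

Run:
```python
from h import *
o=log()
cv2.imwrite('pics/s10f.png',manip.snapshot('side'));cv2.imwrite('pics/t10f.png',manip.snapshot('top'))
from m import draw
draw(np.array([.5165,-.1715,.015]),[0,0,1],'pics/m10.png','pics/s10f.png','pics/t10f.png',(300,165,365,240),(295,210,350,270))
```

```text
15.325 [-1.165  0.989  2.005  1.242  1.343 -1.425] [ 0.5274 -0.1627  0.0541] [-2.086 -0.758 -1.581] 0.46051783138066593 [-2.1 -1.7  5.1]
```

View pics/m10.png

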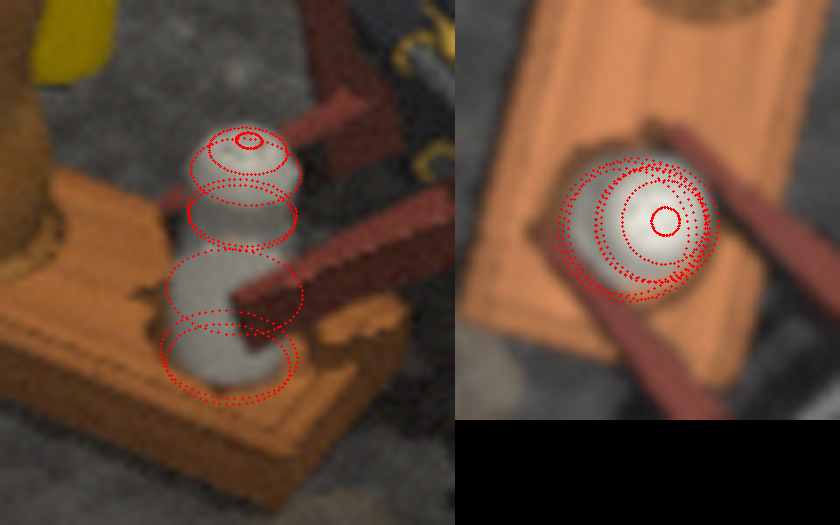

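Emit:
carry_out:
  commands:
    - [[0, 0, 0, 0, 0, 0, 0.0], [0, 0, 0, 0, 0, 0, 0.1], [0, 0, 0, 0, 0, 0, 0.3], [0, 0, 0, 0, 0, 0, 0.4], [0, 0, 0, 0, 0, 0, 0.4], [0, 0, 0, 0, 0, 0, 0.4]]

```text
t: 16.18
position: [0.5274, -0.1627, 0.054]
ee_rot: [-2.086, -0.758, -1.581]
wrist_force: [0.7, -0.5, 1.0]
width: 0.7
```

Run:
```python
from h import *
o=log()
R=Ro.from_rotvec(o['ee_rot']);print(R.apply([0,0,1]))
cv2.imwrite('pics/w11.png',manip.snapshot('wrist'))
cv2.imwrite('pics/s11f.png',manip.snapshot('side'));cv2.imwrite('pics/t11f.png',manip.snapshot('top'))
from m import draw
draw(np.array([.5165,-.1715,.015]),[0,0,1],'pics/m11.png','pics/s11f.png','pics/t11f.png',(300,165,365,240),(295,210,350,270))
```

```text
16.175 [-1.165  0.989  2.005  1.242  1.343 -1.425] [ 0.5274 -0.1627  0.054 ] [-2.086 -0.758 -1.581] 0.6996909681086703 [ 0.7 -0.5  1. ]
[ 0.73765285  0.6189731  -0.2697046 ]
```

View pics/m11.png

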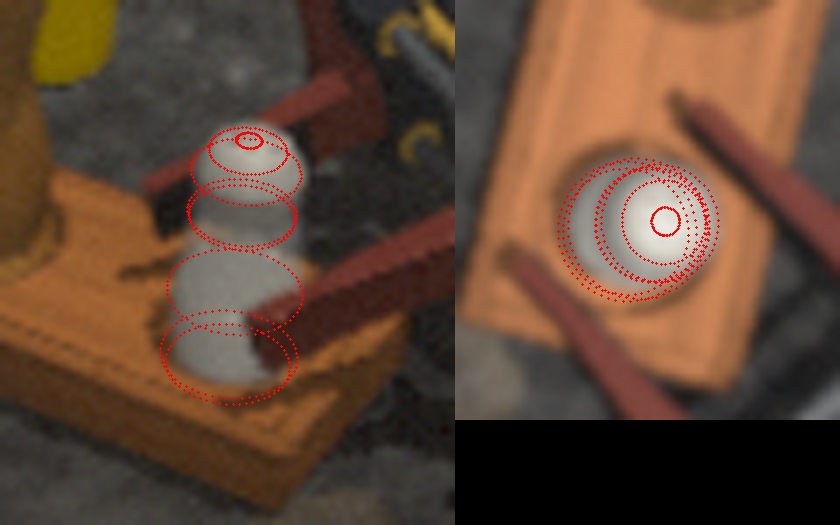

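View pics/w11.png

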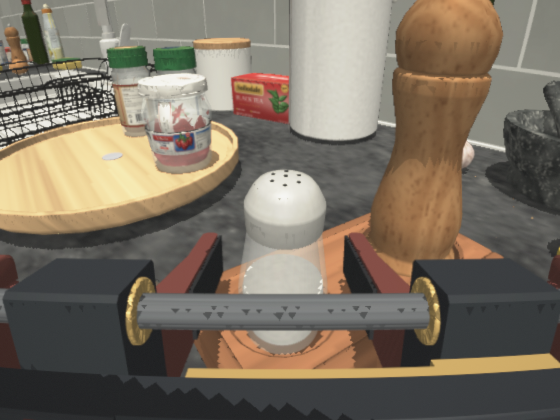

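Run:
```python
from h import *
o=manip.get_obs();q=o['q'];R=Ro.from_rotvec(o['ee_rot'])
for d in [(-30,-25,11),(-59,-50,22),(-80,-68,30),(-80,-68,130)]:
    q,e=ik(o['position']+np.array(d)/1000,R,q);print(d,q.round(2),round(e,5))
```

```text
(-30, -25, 11) [-1.24  0.96  1.99  1.16  1.37 -1.4 ] 0.0
(-59, -50, 22) [-1.32  0.94  1.98  1.08  1.4  -1.36] 0.0
(-80, -68, 30) [-1.37  0.92  1.96  1.03  1.43 -1.34] 0.0
(-80, -68, 130) [-1.37  0.72  1.97  1.01  1.53 -1.18] 0.0
```

Emit:
carry_out:
  commands:
    - [[-7, -6, 3, 0, 0, 0, 0.4], [-20, -17, 7, 0, 0, 0, 0.4], [-40, -33, 15, 0, 0, 0, 0.4], [-60, -50, 22, 0, 0, 0, 0.4], [-80, -68, 35, 0, 0, 0, 0.4], [-80, -68, 80, 0, 0, 0, 0.4], [-80, -68, 130, 0, 0, 0, 0.4], [-80, -68, 130, 0, 0, 0, 0.4], [-80, -68, 130, 0, 0, 0, 0.4]]

```text
t: 17.45
position: [0.4468, -0.2314, 0.1837]
ee_rot: [-2.088, -0.759, -1.581]
wrist_force: [-0.3, -0.6, -0.1]
width: 0.701
```

Run:
```python
from h import *
o=log()
cv2.imwrite('pics/s12f.png',manip.snapshot('side'));cv2.imwrite('pics/t12f.png',manip.snapshot('top'))
a=cv2.imread('pics/t12f.png');b=cv2.imread('pics/s12f.png')
crop(b,190,100,380,380,2.1,'pics/s12.png');crop(a,110,140,370,300,3,'pics/t12.png')
from m import draw
draw(np.array([.5165,-.1715,.015]),[0,0,1],'pics/m12.png','pics/s12f.png','pics/t12f.png',(300,165,365,240),(295,210,350,270))
```

```text
17.45 [-1.37   0.719  1.971  1.011  1.527 -1.177] [ 0.4468 -0.2314  0.1837] [-2.088 -0.759 -1.581] 0.7011400435978754 [-0.3 -0.6 -0.1]
```

View pics/m12.png

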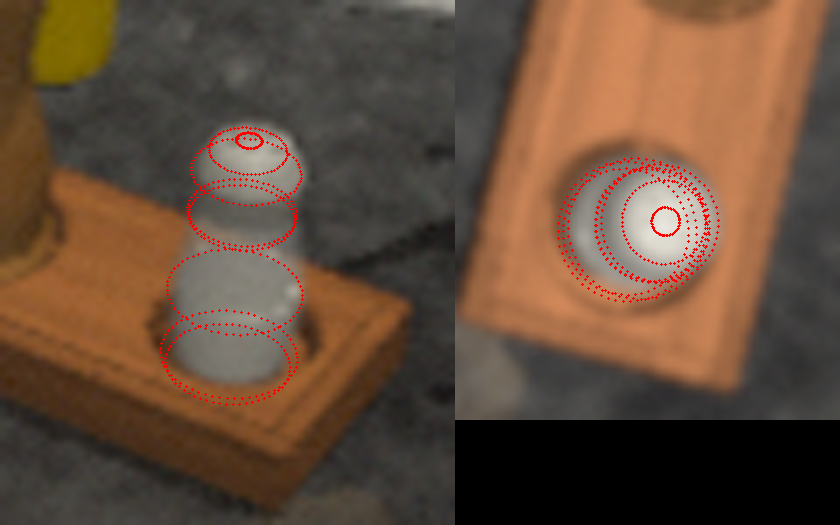

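View pics/s12.png

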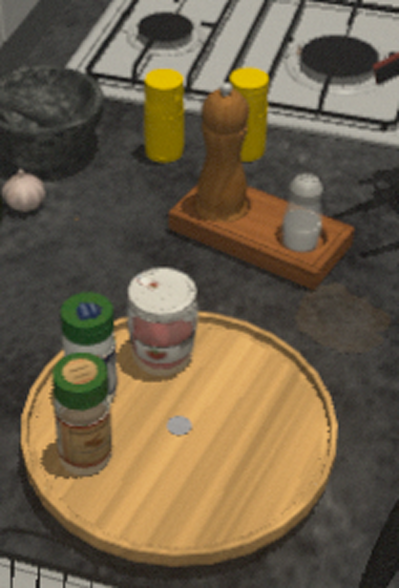

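View pics/t12.png

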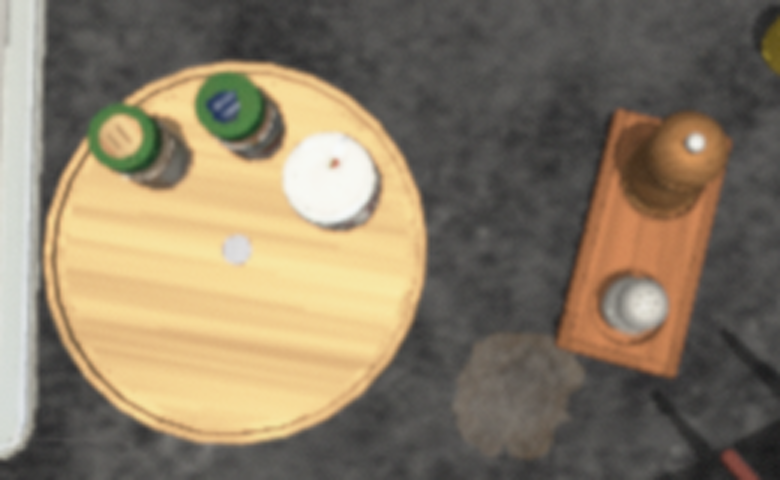

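Run:
```python
from cell import manip
print(manip.close_job(), manip.get_obs()['t'])
```

```text
the job is handed in; nothing more can be done
the job is handed in; nothing more can be done
```

I gripped the toppled shaker across its glass with the tool tilted 70°, lifted it off the turntable and turned it cap-up. I then set it in the near well; contact read about 5–6 N at the wrist. After opening the fingers I backed the arm clear and handed the job in at about 17.5 s.

My last pictures show:
- **Shaker:** upright in the well, about 1 mm off centre by my measurement. Its cap reads about 1 mm higher than my model expects, which is within the calibration error. I took it as resting on the floor because the descent stopped firmly there and nothing moved on release.
- **Turntable and jars:** all three jars stand where they were, and the tray looks unmoved from the start.
- **Pepper mill:** upright in its well.
- **Arm:** clear of everything, with wrist force near zero.

One earlier attempt did not work: a 50° forward tilt of the tool ran into joint limits. I changed the pick and place poses before touching anything. No other check failed or disagreed.

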